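# Set the coasters that still grip on their sloping stand

### The arm

A 6-joint arm with a two-finger parallel gripper is mounted at the origin on a cart in front of the work surface, level with it; the furniture and walls round the work are solid. World frame = base frame: x ahead of the robot, y to its left, z up, the work surface at z = 0. Lengths are in m, angles in rad, forces in N, time in s.
With the tool pointing down it reaches from about 0.35 to 0.725 m from the base axis. Payload 6 kg.
Tool frame: the origin (TCP) lies midway between the tips of the shut fingers; the grasp point (between the pads) lies 19 mm behind it (r.grasp_offset is the distance from the TCP to the grasp point, in m); z points along the fingers, y is the direction in which the jaws open and shut (so a half turn about z gives the same grasp; the last joint's range is limited). The gripper opens to 85 mm and grips with 20 to 120 N. Pads are 22 mm wide; open, the fingers measure 114 mm over their backs; the gripper's body (76 mm by 85 mm) begins 54 mm behind the grasp point. The pads swing forward as they close: fully open they stand 13 mm farther back than shut.
Start: joints at [1.613, 0.04, 0.085, 0, -1.615, -0.334], TCP at [0.173, 0.575, 0.231] pointing down, gripper open.
Joint ranges: [-2.56, 2.56], [-1.29, 2.01], [-1.08, 1.49], [-3.29, 1.98], [-2.81, -0.18], [-2.99, 2.99]. Speed limits (rad/s): [2.57, 2.57, 3.01, 3.14, 3.14, 3.14].

### API

Orientations are given as a unit quaternion [x, y, z, w].
In Python, from station import get_obs, imaging, r, spotter gives the robot as it stands.
- The arm moves only by the tool drive_tool, never from a script. Its argument "steps" is a list of rows, each a list of 7 numbers: the shift along the tool's x, y, z in mm, then the turn, a rotation vector about the tool's x, y, z in rad, then the opening, from -1 (shut) to 1 (fully open), so that 0 is half open. A call has 1 to 8 rows; each row is the pose to reach, as a shift and turn from the pose measured when the call began, along the tool's axes at that moment; what a row does not reach only later rows make up. A row lasts 1/8 s, in which the tool goes at most 62.5 mm and 10.7 degrees, less where a joint would pass 70% of its speed; a pose out of reach is approached as far as the arm can. A call with a gripper value outside its range is refused whole. The fingers move at their own pace and stop on an object; the grip force is fixed at half the most. Time passes only in rows, so rows that repeat a pose let the fingers close. It gives the time, the measured TCP pose, the force and the opening at its end, in the units of the state.
- get_obs(): the state, without advancing time (a new reading comes with each control period).
- imaging.read_camera(name): name is "scene" or "top"; returns the picture (384x512x3 uint8, red, green, blue); there is no depth.
- imaging.camera_model(name): a dict with "fov_y" (degrees; the focal length in pixels is half the picture's height over the tangent of half this angle, whatever the lens; pixels are square), "cx", "cy" (the principal point, pixels), "cam_to_world" (4x4, takes a point from camera to world coordinates). Camera axes: x right, y up, looking along -z (the intrinsics and any distortion apply to the point x, -y, -z); pixel columns grow to the right and rows downward; lengths in m; the calibration is good to about 2 mm. A picture is of the moment at which its call begins. camera_model takes no time and is no camera call.
- r.close_job(): hands the job in, once; it reports no verdict.
Trained networks look in the newest picture that a camera, given by its name, has taken for a name from the list of things; names that differ only in an ending like _2 or _b are one class to them, and where a whole thing is asked for, a point or a joint stands for the part that bears it (a point fixed in the world has none). Each returns a list of dicts, best first, with "score" (0 to 1); they miss things now and then, are a little off and sometimes report something else, mostly with a low value. They report only what shows in the picture. A call takes as long as a camera call. They do not tell look-alikes from the thing itself.
- spotter.find_in(camera, thing): "rect" ([centre column, centre row, width, height] in pixels, round what is visible of it).
The state is a dict: "t": time; "joint_pos": joint angles; "joint_vel": joint speeds; "effort": joint torques, N m; "tool_pos": TCP position; "orientation": TCP orientation; "wrist_force": force on the tool from outside, world axes, zero at the start; "ft_torque": the same for the moment, N m; "grip_width": opening from 0.0 (shut) to 1.0 (fully open).
Only numpy, scipy, OpenCV 4.12 (cv2) and the standard library are available. Lean on these libraries where they do the work, as an engineer would, in place of code of your own. Each camera call takes 0.05 s, during which the arm holds its last target. There are 200 camera calls.

### The job

Two of these four look-alike slate coasters still have a rubber underside that grips, while on the other two it has worn slick, which shows only in how they drag when slid over the worktop. Slide the two that grip up the sloping wooden stand, one in each lane and fully home against its back, and leave the two slick ones lying flat on the worktop, off the stand, where they cannot slip down. Do not disturb the mug, the garlic, the lemon or the spice jars.

Things in the scene. Friction and masses are not known exactly. Their poses are not given: they have to be found in the camera images.
- coaster_1: grey slate coaster, square 84 x 84 mm, 10 mm thick in all (stone over a 3 mm rubber skin), about 0.16 kg, lying flat. Origin: centre of its underside, on the worktop; z up, x and y parallel to its sides. The four coasters look alike and are numbered without meaning: two of them grip, two are slick.
- coaster_2: a coaster like coaster_1. To slide one that grips takes 0.38 to 0.62 of the total downward force on it (the fingers' press plus its weight of about 1.6 N); a slick one takes 0.07 to 0.13 of it. The honed top has a friction of at least 0.85, so any coaster can be dragged and turned under pressing fingertips.
- coaster_3: a coaster like coaster_1
- coaster_4: a coaster like coaster_1
- stand: low dark wooden stand, fixed, 234 mm wide (y). Its front is a slope of 0.30 rad (17 degrees) that starts flush with the worktop at the front (toe) edge and rises away from the robot for 104 mm along the slope, up to the back stop (the front of the level rear deck, 48 mm high). Origin: on the worktop below the middle of the toe edge; x points to the rear, y to the left, z up.
- left_home (a point): where the centre of a coaster's underside lies when it is fully home in the left (+y) lane: 62 mm up the slope, at stand x = 59, y = +55, z = 18 mm; the coaster's lower edge is then 20 mm up the slope from the toe. Axes as the stand's, not tilted. Each lane is 96 mm wide, between rails along x (14 mm wide, 12 mm above the slope, at y = -110, 0, +110 mm) whose round noses begin 12 mm up the slope.
- right_home (a point): the same for the right lane: stand x = 59, y = -55, z = 18 mm. A coaster that grips stays where it is left on the slope (its friction is above the slope's 0.31); a slick one slips down again when it is let go.
- mug: blue and white mug, 80 mm across, 102 mm high, standing left of the work; origin: centre of its foot
- garlic: bulb of garlic, 60 mm across, 59 mm high, right of the work; origin: its underside
- lemon: lemon, 76 x 56 x 55 mm, right of the work; origin: its underside
- spice_a: spice jar, 41 mm across, 105 mm high, on the left of the stand's rear deck, inside a brass rail; its top is about 153 mm above the worktop and its front at least 112 mm behind the toe edge. Origin: centre of its foot
- spice_b: a spice jar like spice_a, in the middle of the rear deck
- spice_c: a spice jar like spice_a, on the right of the rear deck
Mind the look-alikes: they are no part of the job. Leave any green look-alike of the coaster_4 alone.

How it is judged:
At the end, for the whole second after the job is handed in: A coaster rests home in each lane of the stand (its centre within 12 mm of that lane's home point), held by nothing but its grip; the other two lie flat on the worktop; all four are at rest (distance between any of coaster_1, coaster_2, coaster_3, coaster_4 and left_home below 0.012 m and distance between any of coaster_1, coaster_2, coaster_3, coaster_4 and right_home below 0.012 m and (distance between coaster_1 and left_home below 0.012 m or distance between coaster_1 and right_home below 0.012 m or (height (world z) of coaster_1 between -0.004 and 0.004 m and angle between coaster_1's own z axis and vertical below 0.06 rad)) and (distance between coaster_2 and left_home below 0.012 m or distance between coaster_2 and right_home below 0.012 m or (height (world z) of coaster_2 between -0.004 and 0.004 m and angle between coaster_2's own z axis and vertical below 0.06 rad)) and (distance between coaster_3 and left_home below 0.012 m or distance between coaster_3 and right_home below 0.012 m or (height (world z) of coaster_3 between -0.004 and 0.004 m and angle between coaster_3's own z axis and vertical below 0.06 rad)) and (distance between coaster_4 and left_home below 0.012 m or distance between coaster_4 and right_home below 0.012 m or (height (world z) of coaster_4 between -0.004 and 0.004 m and angle between coaster_4's own z axis and vertical below 0.06 rad)) and linear speed of each of coaster_1, coaster_2, coaster_3, coaster_4 below 0.01 m/s); the robot touches nothing.
It fails at once if the mug, the garlic or the lemon is pushed more than 30 mm from its place (distance of any of mug, garlic, lemon from where it was at the start of the episode above 0.03 m).
It fails at once if a spice jar is tipped over or pushed more than 30 mm from its place (distance of any of spice_a, spice_b, spice_c from where it was at the start of the episode above 0.03 m or angle between any of spice_a, spice_b, spice_c's own z axis and vertical above 0.3 rad).
It also fails if it takes over 72 s, if anything falls off the work surface, if the arm or the gripper's body presses on something with over 40 N, if the wrist force passes 120 N, or if a joint passes its speed limit or range.

## Working session

There is one attempt and no reset: what is moved stays moved. The work goes in short steps, Python scripts to look and compute and a tool call to move; the robot and the scene stay as the last step left them, time stands still between calls to the robot, and variables do not carry over. Pictures are saved under pics/ and viewed, about 8 in all and at most 12, crops included, and the job is handed in when it is done.

Besides the shell and the picture viewer there is one more tool, called after "Call:" as name(argument=value, ...), one argument or row to a line, values as JSON. drive_tool: Moves the arm, as the interface text tells. Its arguments: {"type":"object","properties":{"steps":{"type":"array"}},"required":["steps"]}

```bash
ls; mkdir -p pics; cat > h.py <<'E'
import numpy as np, cv2
from station import get_obs, imaging, r, spotter
def ray(name,u,v):
    m=imaging.camera_model(name); f=192/np.tan(np.radians(m['fov_y'])/2)
    T=np.array(m['cam_to_world']); d=T[:3,:3]@np.array([(u-m['cx'])/f,-(v-m['cy'])/f,-1]); return T[:3,3],d
def onz(name,u,v,z):
    o,d=ray(name,u,v); return o+d*(z-o[2])/d[2]
def proj(name,p):
    m=imaging.camera_model(name); f=192/np.tan(np.radians(m['fov_y'])/2)
    q=np.linalg.inv(np.array(m['cam_to_world']))@np.append(p,1); return m['cx']+f*q[0]/-q[2], m['cy']-f*q[1]/-q[2]
def save(name,fn):
    im=imaging.read_camera(name); cv2.imwrite('pics/'+fn,im[:,:,::-1]); return im
E
python3 - <<'E'
from h import *
a=save('top','top0.png'); b=save('scene','scene0.png')
cv2.imwrite('pics/both.png',cv2.resize(np.hstack([a,b])[:,:,::-1],(800,300)))
for c in('top','scene'):
    m=imaging.camera_model(c); print({k:(np.round(v,3).tolist() if not isinstance(v,str) else v) for k,v in m.items()})
    for t in('coaster_1','stand','mug','garlic','lemon','spice_a'):
        print(c,t,[(round(d['score'],2),np.round(d['rect']).tolist()) for d in spotter.find_in(c,t)])
print(get_obs())
E
```

```text
pics
{'fov_y': 56.801, 'cx': 255.751, 'cy': 193.515, 'cam_to_world': [[0.112, 0.972, -0.209, 0.343], [-0.994, 0.109, -0.024, -0.045], [-0.001, 0.21, 0.978, 1.143], [0.0, 0.0, 0.0, 1.0]]}
top coaster_1 [(0.87, [299.0, 240.0, 32.0, 32.0]), (0.86, [339.0, 210.0, 30.0, 23.0]), (0.65, [228.0, 264.0, 29.0, 26.0]), (0.59, [176.0, 187.0, 27.0, 30.0]), (0.57, [190.0, 224.0, 32.0, 31.0])]
top stand [(0.74, [268.0, 151.0, 80.0, 74.0])]
top mug [(0.55, [148.0, 145.0, 32.0, 36.0])]
top garlic [(0.63, [377.0, 200.0, 18.0, 17.0]), (0.61, [252.0, 122.0, 14.0, 26.0])]
top lemon [(0.49, [359.0, 168.0, 18.0, 15.0])]
top spice_a [(0.73, [273.0, 129.0, 16.0, 25.0]), (0.56, [253.0, 124.0, 16.0, 27.0])]
{'fov_y': 57.97, 'cx': 257.328, 'cy': 191.195, 'cam_to_world': [[0.358, 0.683, -0.636, -0.078], [-0.933, 0.25, -0.257, -0.291], [-0.017, 0.686, 0.727, 0.787], [0.0, 0.0, 0.0, 1.0]]}
scene coaster_1 [(0.95, [178.0, 178.0, 29.0, 23.0]), (0.86, [341.0, 228.0, 32.0, 31.0]), (0.7, [201.0, 252.0, 40.0, 31.0]), (0.69, [293.0, 245.0, 37.0, 35.0]), (0.67, [180.0, 212.0, 39.0, 25.0])]
scene stand [(0.55, [278.0, 166.
[... 327 characters left out ...]
.7, 'joint_pos': array([ 1.61268210e+00,  4.01685196e-02,  8.47809545e-02, -1.87540525e-05,
       -1.61548930e+00, -3.33674292e-01]), 'joint_vel': array([-3.98846137e-04, -1.11689784e-03,  9.43750645e-04,  3.61847652e-05,
       -2.92850122e-03,  7.66314489e-04]), 'effort': array([ 1.03003877e-03, -3.67813969e+01,  3.47374785e+01,  6.93188399e+00,
       -9.48830675e-04,  5.11787988e-06]), 'tool_pos': array([0.17258378, 0.57461335, 0.23126488]), 'orientation': array([ 9.89376357e-01, -1.45376832e-01, -1.68554940e-06,  4.13104017e-05]), 'wrist_force': array([ 0.34917766, -0.21679351,  0.8145495 ]), 'ft_torque': array([-0.06152265, -0.01260286, -0.00767273]), 'grip_width': 0.9987803051789714}
```

View pics/top0.png

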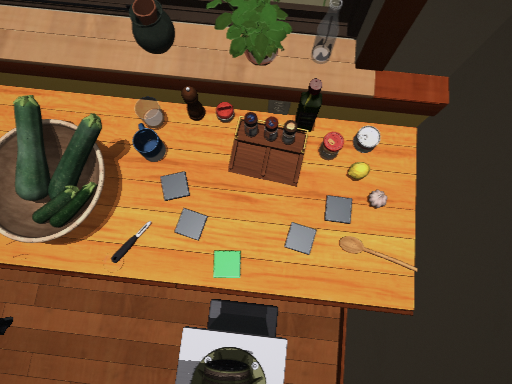

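View pics/scene0.png

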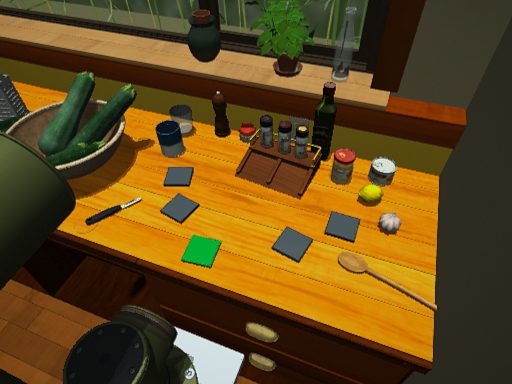

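Five squares could pass for coasters. In the top view, the grey ones are at (175,186), (191,224), (300,238) and (338,209). The bright green one at (227,264) is the decoy, so I'll leave it alone. The stand is at (268,151). Next I'll measure them.

```bash
python3 - <<'E'
from h import *
top=cv2.imread('pics/top0.png'); sc=cv2.imread('pics/scene0.png')
def seg(im,c):
    x,y=c; p=im[y-25:y+25,x-28:x+28].astype(int)
    ref=np.median(im[y-4:y+5,x-4:x+5].reshape(-1,3),0)
    m=((p[...,2]-p[...,0])<25).astype(np.uint8)   # non-orange
    n,l,s,cc=cv2.connectedComponentsWithStats(m); k=l[25,28]
    cnt=max(cv2.findContours((l==k).astype(np.uint8),0,cv2.CHAIN_APPROX_NONE)[0],key=cv2.contourArea)
    mo=cv2.moments((l==k).astype(np.uint8),True)
    b=cv2.boxPoints(cv2.minAreaRect(cnt)); off=np.array([x-28,y-25])
    return np.array([mo['m10']/mo['m00'],mo['m01']/mo['m00']])+off, b+off, s[k,4]
def tri(pt,ps):
    o1,d1=ray('top',*pt);o2,d2=ray('scene',*ps)
    A=np.stack([d1,-d2],1);s=np.linalg.lstsq(A,o2-o1,rcond=None)[0]
    a,b=o1+s[0]*d1,o2+s[1]*d2; return (a+b)/2,np.linalg.norm(a-b)
T=[(175,186),(191,224),(300,238),(338,209)];S=[(179,177),(180,208),(293,245),(342,227)]
for i,(t,s) in enumerate(zip(T,S)):
    ct,bt,at=seg(top,t);cs,bs,as_=seg(sc,s)
    p,e=tri(ct,cs)
    w=np.array([onz('top',*q,.01)[:2] for q in bt]); ed=np.diff(np.vstack([w,w[:1]]),axis=0)
    ang=[round((np.degrees(np.arctan2(q[1],q[0]))+45)%90-45,1) for q in ed]
    print(i,ct.round(1),cs.round(1),'tri',p.round(4),round(e,4),'z=.01 top',onz('top',*ct,.01).round(4)[:2],'sc',onz('scene',*cs,.01).round(4)[:2],'edges',np.linalg.norm(ed,axis=1).round(3),ang,at,as_)
a=cv2.resize(top[105:195,215:325],(550,450),interpolation=cv2.INTER_CUBIC)
b=cv2.resize(sc[110:200,225:335],(550,450),interpolation=cv2.INTER_CUBIC)
cv2.imwrite('pics/stand.png',cv2.resize(np.vstack([a,b]),None,fx=.66,fy=.66,interpolation=cv2.INTER_AREA))
E
```

```text
0 [174.7 185.6] [178.2 176.1] tri [0.5828 0.2528 0.0027] 0.0009 z=.01 top [0.5815 0.2505] sc [0.5764 0.2481] edges [0.084 0.084 0.082 0.084] [np.float64(18.2), np.float64(19.6), np.float64(18.0), np.float64(20.5)] 625 482
1 [190.7 223.7] [179.2 207.9] tri [0.4636 0.1811 0.0025] 0.0004 z=.01 top [0.463  0.1795] sc [0.4584 0.1768] edges [0.083 0.084 0.083 0.083] [np.float64(-11.1), np.float64(-13.5), np.float64(-11.9), np.float64(-13.2)] 658 604
2 [300.2 238.1] [291.9 243.9] tri [ 0.457  -0.1732  0.0028] 0.0016 z=.01 top [ 0.4567 -0.1731] sc [ 0.4517 -0.1735] edges [0.084 0.082 0.084 0.081] [np.float64(-11.7), np.float64(-10.9), np.float64(-12.5), np.float64(-10.6)] 668 798
3 [338.1 209.2] [342.  226.2] tri [ 0.5643 -0.2879  0.002 ] 0.0016 z=.01 top [ 0.563  -0.2869] sc [ 0.5573 -0.2872] edges [0.083 0.085 0.083 0.083] [np.float64(-2.9), np.float64(-0.9), np.float64(-3.8), np.float64(-0.8)] 641 712
```

View pics/stand.png

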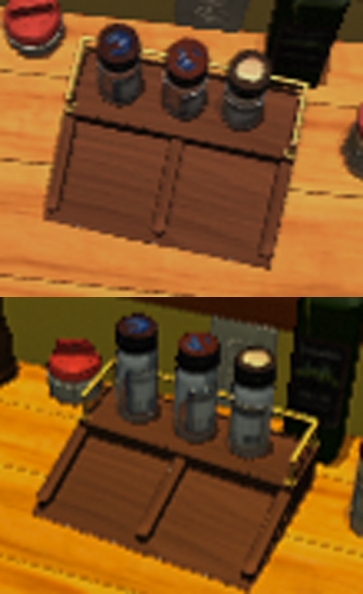

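```bash
cat >> h.py <<'E'
from scipy.spatial.transform import Rotation as R
def st():
    o=get_obs(); Q=R.from_quat(o['orientation']); t=Q.as_matrix()
    print('t',round(o['t'],2),'tcp',(o['tool_pos']*1e3).round(1),'yaw(y-axis)',np.degrees(np.arctan2(-t[0,1]*-1,-t[1,1])*-1).round(1),'tilt',np.degrees(np.arccos(-t[2,2])).round(1),'F',o['wrist_force'].round(1),'T',o['ft_torque'].round(2),'g',round(float(o['grip_width']),2)); return o
def plan(x,y,z,yaw_deg,pitch=0):
    """tool down, jaw axis y = world y rotated by yaw; tool x=(cos,sin)"""
    o=get_obs(); A=R.from_quat(o['orientation'])
    B=R.from_euler('z',yaw_deg,degrees=True)*R.from_euler('y',pitch,degrees=True)*R.from_matrix(np.diag([1,-1,-1.]))
    d=A.inv().apply(np.array([x,y,z])-o['tool_pos'])*1e3
    print('shift',d.round(1),'rot',(A.inv()*B).as_rotvec().round(3))
E
python3 - <<'E'
from h import *
for n,pts in (('top',[((228.6,170.8),0),((296.2,186.2),0),((237.1,140.8),.048),((303.8,152.9),.048)]),('scene',[((235.6,176),0),((300.8,198.8),0)])):
    for p,z in pts: print(n,p,onz(n,*p,z).round(4))
S=R.from_quat(get_obs()['orientation'])
st(); plan(.5815,.2505,.04,19.0); plan(.5815,.2505,.04,19.0-90); plan(.463,.1795,.05,-12)
for a in range(-16,17,4): pass
# stand hypothesis check
import itertools
top=[(228.6,170.8),(296.2,186.2)]
P=[onz('top',*p,0)[:2] for p in top]; Q=[onz('scene',235.6,176,0)[:2],onz('scene',300.8,198.8,0)[:2]]
for A in(P,Q):
    d=A[0]-A[1]; print('w',np.linalg.norm(d).round(4),'yaw',np.degrees(np.arctan2(-d[0],d[1])).round(2),'mid',((A[0]+A[1])/2).round(4))
E
```

```text
top (228.6, 170.8) [0.6538 0.0823 0.    ]
top (296.2, 186.2) [ 0.6263 -0.1465  0.    ]
top (237.1, 140.8) [0.7443 0.0624 0.048 ]
top (303.8, 152.9) [ 0.7273 -0.1569  0.048 ]
scene (235.6, 176) [0.6496 0.0783 0.    ]
scene (300.8, 198.8) [ 0.6262 -0.1487 -0.    ]
t 0.7 tcp [172.6 574.6 231.3] yaw(y-axis) 16.7 tilt 0.0 F [ 0.3 -0.2  0.8] T [-0.06 -0.01 -0.01] g 1.0
shift [484.9 192.8 191.3] rot [ 0.     0.    -0.623]
shift [484.9 192.8 191.3] rot [ 0.    -0.     0.947]
shift [391.8 294.9 181.3] rot [ 0.    -0.    -0.082]
w 0.2305 yaw -6.84 mid [ 0.6401 -0.0321]
w 0.2282 yaw -5.89 mid [ 0.6379 -0.0352]
```

The top view's stand toe corners (229,171) and (296,186) give a toe middle of about (0.640, -0.033), yaw about -6.5° and width about 0.23 m. That matches the stated 234 mm. I'm setting out for the first coaster.

Call:
drive_tool(
  steps=[
    [485,193,120,0,0,-0.623,0],
    [485,193,120,0,0,-0.623,0],
    [485,193,120,0,0,-0.623,0],
    [485,193,120,0,0,-0.623,0],
    [485,193,120,0,0,-0.623,0],
    [485,193,120,0,0,-0.623,0],
    [485,193,140,0,0,-0.623,0],
    [485,193,160,0,0,-0.623,0],
  ],
)

```text
t: 1.7
tool_pos: [0.5463, 0.2786, 0.0979]
orientation: [0.986, 0.165, 0.001, -0.001]
wrist_force: [0.1, 0.6, 0.2]
grip_width: 0.499
```

```bash
sed -i 's/np.degrees(np.arctan2(-t\[0,1\]\*-1,-t\[1,1\])\*-1)/np.degrees(np.arctan2(t[1,0],t[0,0]))/' h.py; python3 - <<'E'
from h import *
st(); plan(.5815,.2505,.022,19)
# stand fit: maximise gradient along predicted edges (toe, sides, back-top) both views
ims={'top':cv2.imread('pics/top0.png'),'scene':cv2.imread('pics/scene0.png')}
G={k:cv2.GaussianBlur(cv2.cvtColor(v,cv2.COLOR_BGR2LAB).astype(np.float32),(0,0),.7) for k,v in ims.items()}
c=np.cos(.3);s=np.sin(.3)
segs=[((0,-.117,0),(0,.117,0)),((0,.117,0),(.104*c,.117,.104*s)),((0,-.117,0),(.104*c,-.117,.104*s))]
def smp(k,p):
    return cv2.remap(G[k],np.float32([[p[0]]]),np.float32([[p[1]]]),cv2.INTER_LINEAR)[0,0]
def score(q):
    x,y,a=q;Rm=np.array([[np.cos(a),-np.sin(a),0],[np.sin(a),np.cos(a),0],[0,0,1]]);t=0;n=0
    for k in G:
        for i,(A,B) in enumerate(segs):
            A,B=np.array(A),np.array(B)
            out=np.array([[-1,0,0],[0,1,0],[0,-1,0]][i],float)*.004
            if k=='scene' and i==2: continue
            for f in np.linspace(.05,.95,14):
                P=A+(B-A)*f
                a1=smp(k,proj(k,Rm@(P+out)+[x,y,0]));a2=smp(k,proj(k,Rm@(P-out)+[x,y,0]))
                t+=np.linalg.norm(a1-a2);n+=1
    return -t/n
from scipy.optimize import differential_evolution as DE
rs=DE(score,[(.62,.66),(-.055,-.015),(-.2,0)],maxiter=25,popsize=8,seed=1,tol=1e-4)
print(rs.x.round(4),np.degrees(rs.x[2]),rs.fun)
E
```

```text
t 1.7 tcp [546.3 278.6  97.9] yaw(y-axis) 19.0 tilt 0.1 F [0.1 0.6 0.2] T [ 0.12  0.02 -0.  ] g 0.5
shift [23.9 38.1 76. ] rot [-0.001 -0.002 -0.001]Traceback (most recent call last):
    calc_energies = list(
        self._mapwrapper(self.func, parameters_pop[0:S])
    )
    return self.f(x, *self.args)
           ~~~~~~^^^^^^^^^^^^^^^
  File "<stdin>", line 19, in score
  File "h.py", line 9, in proj
    m=imaging.camera_model(name); f=192/np.tan(np.radians(m['fov_y'])/2)
ValueError: time passes only in moves, steps and waits

The above exception was the direct cause of the following exception:

Traceback (most recent call last):
RuntimeError: The map-like callable must be of the form f(func, iterable), returning a sequence of numbers the same length as 'iterable'
```

Call:
drive_tool(
  steps=[
    [24,38,40,0,0,0,0],
    [24,38,76,0,0,0,0],
    [24,38,82,0,0,0,0],
    [24,38,85,0,0,0,0],
    [24,38,87,0,0,0,0],
  ],
)

```text
t: 2.33
tool_pos: [0.5822, 0.2519, 0.0131]
orientation: [0.986, 0.165, 0.003, -0.001]
wrist_force: [-0.4, 0.4, 0.6]
grip_width: 0.499
```

```bash
sed -i 's/imaging.camera_model(name)/CM(name)/; 2a import functools\nCM=functools.lru_cache(None)(lambda n: imaging.camera_model(n))' h.py; cat > fit.py <<'E'
from h import *
st(); plan(.5815,.2505,.004,19)
ims={'top':cv2.imread('pics/top0.png'),'scene':cv2.imread('pics/scene0.png')}
G={k:cv2.GaussianBlur(cv2.cvtColor(v,cv2.COLOR_BGR2LAB).astype(np.float32),(0,0),.7) for k,v in ims.items()}
c=np.cos(.3);s=np.sin(.3)
segs=[((0,-.117,0),(0,.117,0)),((0,.117,0),(.104*c,.117,.104*s)),((0,-.117,0),(.104*c,-.117,.104*s))]
outs=[[-1,0,0],[0,1,0],[0,-1,0]]
def score(q,ks=('top','scene')):
    x,y,a=q;Rm=R.from_euler('z',a).as_matrix();t=0;n=0
    for k in ks:
        p1=[];p2=[]
        for i,(A,B) in enumerate(segs):
            if k=='scene' and i==2: continue
            A,B=np.array(A),np.array(B);o=np.array(outs[i])*.004
            for f in np.linspace(.05,.95,14):
                P=A+(B-A)*f
                p1.append(proj(k,Rm@(P+o)+[x,y,0]));p2.append(proj(k,Rm@(P-o)+[x,y,0]))
        f=lambda p:cv2.remap(G[k],np.float32(p)[:,None,:],None,cv2.INTER_LINEAR)[:,0]
        t+=np.linalg.norm(f(p1)-f(p2),axis=1).sum();n+=len(p1)
    return -t/n
from scipy.optimize import differential_evolution as DE
for ks in (('top','scene'),('top',),('scene',)):
    rs=DE(score,[(.62,.66),(-.055,-.015),(-.2,0)],args=(ks,),maxiter=25,popsize=8,seed=1,tol=1e-4)
    print(ks,rs.x.round(4),np.degrees(rs.x[2]).round(2),round(rs.fun,1))
E
python3 fit.py
```

```text
t 2.33 tcp [582.2 251.9  13.1] yaw(y-axis) 19.0 tilt 0.3 F [-0.4  0.4  0.6] T [-0.02 -0.   -0.  ] g 0.5
shift [-1.2  1.1  9.1] rot [-0.001 -0.006  0.001]
('top', 'scene') [ 0.6387 -0.0294 -0.1078] -6.18 -71.5
('top',) [ 0.6393 -0.0305 -0.1014] -5.81 -75.1
('scene',) [ 0.6378 -0.0266 -0.1069] -6.12 -73.9
```

Call:
drive_tool(
  steps=[
    [0,0,4,0,0,0,0],
    [0,0,6,0,0,0,0],
    [0,0,7,0,0,0,0],
  ],
)

```text
t: 2.7
tool_pos: [0.5831, 0.2525, 0.0083]
orientation: [0.986, 0.166, 0.004, -0.001]
wrist_force: [-2.0, 0.3, 9.2]
grip_width: 0.501
```

Call:
drive_tool(
  steps=[
    [0,0,4,0,0,0,0],
    [-2,6,4,0,0,0,0],
    [-5,14,4,0,0,0,0],
    [-8,22,4,0,0,0,0],
    [-10,30,4,0,0,0,0],
  ],
)

```text
t: 3.32
tool_pos: [0.586, 0.2227, 0.0083]
orientation: [0.986, 0.167, 0.008, -0.003]
wrist_force: [0.4, 2.7, 10.5]
grip_width: 0.499
```

```bash
python3 -c "
from h import *
st()"
```

```text
t 3.33 tcp [586.  222.7   8.3] yaw(y-axis) 19.2 tilt 0.9 F [ 0.4  2.7 10.5] T [0.84 0.08 0.03] g 0.5
```

Call:
drive_tool(
  steps=[
    [0,2,6,0,0,0,0],
    [-1,4,6,0,0,0,0],
    [-2,6,6,0,0,0,0],
    [-3,9,6,0,0,0,0],
    [-4,12,6,0,0,0,0],
  ],
)

```text
t: 3.95
tool_pos: [0.5902, 0.2128, 0.0083]
orientation: [0.986, 0.168, 0.014, -0.004]
wrist_force: [0.0, 4.3, 14.8]
grip_width: 0.497
```

```bash
python3 -c "
from h import *
st()
a=save('top','top1.png')
cv2.imwrite('pics/c1.png',cv2.resize(a[100:270,120:380,::-1],None,fx=3,fy=3,interpolation=cv2.INTER_CUBIC))"
```

```text
t 3.95 tcp [590.2 212.8   8.3] yaw(y-axis) 19.3 tilt 1.6 F [ 0.   4.3 14.8] T [ 1.22 -0.01  0.09] g 0.5
```

View pics/c1.png

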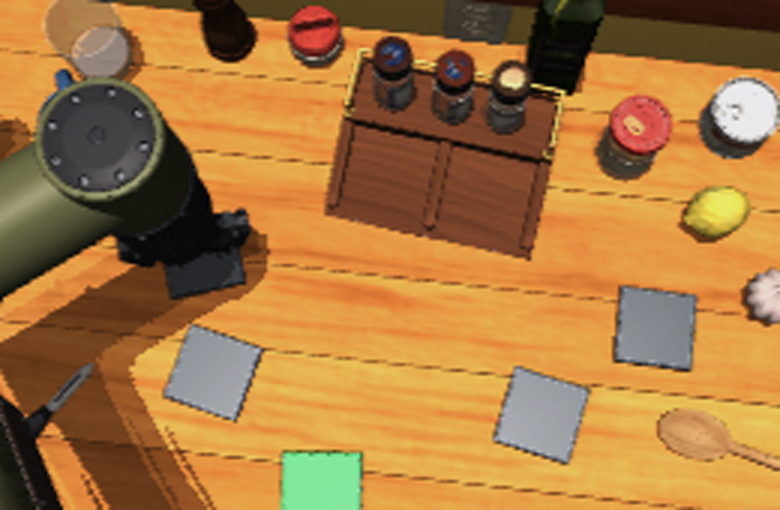

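Coaster A moved along with the fingers, and its lower edge is now near (188,189) in the full top view. The drag ratio of about 0.26 is unclear, so I'll compare it with the next one, at (191,224).

Call:
drive_tool(
  steps=[
    [0,0,-25,0,0,0,0],
    [0,0,-40,0,0,0,0],
  ],
)

```text
t: 4.25
tool_pos: [0.5899, 0.2124, 0.0505]
orientation: [0.986, 0.168, 0.015, -0.005]
wrist_force: [0.7, -0.6, 0.1]
grip_width: 0.497
```

```bash
python3 -c "
from h import *
st(); plan(.463,.1795,.012,-12)"
```

```text
t 4.25 tcp [589.9 212.4  50.5] yaw(y-axis) 19.3 tilt 1.8 F [ 0.7 -0.6  0.1] T [-0.07  0.06  0.02] g 0.5
shift [-131.8  -10.8   34.5] rot [-0.012 -0.029  0.546]
```

Call:
drive_tool(
  steps=[
    [-70,-5,0,-0.006,-0.015,0.18,0],
    [-132,-11,0,-0.012,-0.029,0.36,0],
    [-132,-11,15,-0.012,-0.029,0.546,0],
    [-132,-11,34,-0.012,-0.029,0.546,0],
    [-132,-11,38,-0.012,-0.029,0.546,0],
    [-132,-11,40,-0.012,-0.029,0.546,0],
    [-132,-11,41,-0.012,-0.029,0.546,0],
  ],
)

```text
t: 5.12
tool_pos: [0.4643, 0.1802, 0.0082]
orientation: [0.995, -0.104, 0.001, -0.0]
wrist_force: [-3.5, -2.0, 14.2]
grip_width: 0.501
```

```bash
python3 -c "
from h import *
st(); plan(.463,.1795,.008,-12)"
```

```text
t 5.12 tcp [464.3 180.2   8.2] yaw(y-axis) -11.9 tilt 0.2 F [-3.5 -2.  14.2] T [-0.55  1.23 -0.08] g 0.5
shift [-1.2  0.9  0.2] rot [-0.001 -0.003  0.001]
```

Call:
drive_tool(
  steps=[
    [0,0,5,0,0,0,0],
    [6,0,5,0,0,0,0],
    [12,0,5,0,0,0,0],
    [18,0,5,0,0,0,0],
    [24,0,5,0,0,0,0],
    [30,0,5,0,0,0,0],
  ],
)

```text
t: 5.88
tool_pos: [0.4966, 0.1752, 0.0082]
orientation: [0.995, -0.103, 0.004, -0.002]
wrist_force: [-5.0, 1.4, 18.3]
grip_width: 0.498
```

```bash
python3 -c "
from h import *
st()"
```

```text
t 5.88 tcp [496.6 175.2   8.2] yaw(y-axis) -11.8 tilt 0.5 F [-5.   1.4 18.3] T [-0.06  1.81 -0.01] g 0.5
```

Call:
drive_tool(
  steps=[
    [0,0,-25,0,0,0,0],
    [0,0,-40,0,0,0,0],
  ],
)

```text
t: 6.12
tool_pos: [0.4971, 0.1755, 0.0501]
orientation: [0.995, -0.103, 0.005, -0.002]
wrist_force: [-0.3, 0.2, -0.2]
grip_width: 0.499
```

```bash
python3 -c "
from h import *
st(); plan(.4567,-.1731,.012,-11.5)"
```

```text
t 6.12 tcp [497.1 175.5  50.1] yaw(y-axis) -11.8 tilt 0.6 F [-0.3  0.2 -0.2] T [-0.   -0.03 -0.01] g 0.5
shift [ 31.6 349.6  36.5] rot [-0.005 -0.01  -0.006]
```

Call:
drive_tool(
  steps=[
    [32,350,0,-0.005,-0.01,-0.006,0],
    [32,350,0,-0.005,-0.01,-0.006,0],
    [32,350,0,-0.005,-0.01,-0.006,0],
    [32,350,0,-0.005,-0.01,-0.006,0],
    [32,350,0,-0.005,-0.01,-0.006,0],
    [32,350,0,-0.005,-0.01,-0.006,0],
    [32,350,20,-0.005,-0.01,-0.006,0],
    [32,350,36,-0.005,-0.01,-0.006,0],
  ],
)

```text
t: 7.12
tool_pos: [0.4566, -0.1739, 0.0115]
orientation: [0.995, -0.101, -0.001, -0.0]
wrist_force: [-0.3, 0.1, 0.4]
grip_width: 0.501
```

Call:
drive_tool(
  steps=[
    [0,0,3,0,0,0,0],
    [0,0,5,0,0,0,0],
    [0,0,7,0,0,0,0],
    [0,0,7.5,0,0,0,0],
    [0,0,7.5,0,0,0,0],
  ],
)

```text
t: 7.75
tool_pos: [0.4569, -0.1739, 0.0081]
orientation: [0.995, -0.1, -0.001, 0.001]
wrist_force: [-13.5, 5.4, 25.0]
grip_width: 0.501
```

```bash
python3 -c "
from h import *
st(); plan(.4567,-.1731,.008,-11.5)"
```

```text
t 7.75 tcp [ 456.9 -173.9    8.1] yaw(y-axis) -11.4 tilt 0.1 F [-13.5   5.4  25. ] T [1.93 4.82 0.  ] g 0.5
shift [-0.3 -0.8  0.1] rot [0.002 0.001 0.001]
```

Call:
drive_tool(
  steps=[
    [0,0,5,0,0,0,0],
    [6,0,5,0,0,0,0],
    [12,0,5,0,0,0,0],
    [18,0,5,0,0,0,0],
    [24,0,5,0,0,0,0],
    [30,0,5,0,0,0,0],
  ],
)

```text
t: 8.5
tool_pos: [0.4869, -0.1805, 0.0081]
orientation: [0.995, -0.098, -0.0, 0.002]
wrist_force: [-15.4, 3.0, 28.6]
grip_width: 0.503
```

```bash
python3 -c "
from h import *
st()"
```

```text
t 8.5 tcp [ 486.9 -180.5    8.1] yaw(y-axis) -11.3 tilt 0.3 F [-15.4   3.   28.6] T [1.59 5.27 0.11] g 0.5
```

C clearly grips (0.52). A and B both read 0.26. Testing D.

Call:
drive_tool(
  steps=[
    [0,0,-25,0,0,0,0],
    [0,0,-40,0,0,0,0],
  ],
)

```text
t: 8.75
tool_pos: [0.4879, -0.1798, 0.0499]
orientation: [0.995, -0.098, 0.001, 0.002]
wrist_force: [0.2, 0.2, 0.1]
grip_width: 0.504
```

```bash
python3 -c "
from h import *
st(); plan(.563,-.2869,.012,-2)"
```

```text
t 8.75 tcp [ 487.9 -179.8   49.9] yaw(y-axis) -11.2 tilt 0.3 F [0.2 0.2 0.1] T [ 0.01  0.02 -0.02] g 0.5
shift [94.4 90.3 38.5] rot [ 0.005 -0.002 -0.161]
```

Call:
drive_tool(
  steps=[
    [94,90,0,0.005,-0.002,-0.161,0],
    [94,90,0,0.005,-0.002,-0.161,0],
    [94,90,20,0.005,-0.002,-0.161,0],
    [94,90,38,0.005,-0.002,-0.161,0],
    [94,90,41,0.005,-0.002,-0.161,0],
    [94,90,44,0.005,-0.002,-0.161,0],
    [94,90,44,0.005,-0.002,-0.161,0],
  ],
)

```text
t: 9.62
tool_pos: [0.562, -0.2856, 0.0083]
orientation: [1.0, -0.017, -0.0, 0.0]
wrist_force: [-4.3, 1.8, 6.9]
grip_width: 0.5
```

Call:
drive_tool(
  steps=[
    [0,0,5,0,0,0,0],
    [0,-6,5,0,0,0,0],
    [0,-12,5,0,0,0,0],
    [0,-18,5,0,0,0,0],
    [0,-24,5,0,0,0,0],
    [0,-30,5,0,0,0,0],
  ],
)

```text
t: 10.38
tool_pos: [0.5651, -0.2573, 0.0083]
orientation: [1.0, -0.016, 0.003, 0.003]
wrist_force: [0.5, -7.7, 10.6]
grip_width: 0.501
```

```bash
python3 -c "
from h import *
st()"
```

```text
t 10.38 tcp [ 565.1 -257.3    8.3] yaw(y-axis) -1.8 tilt 0.5 F [ 0.5 -7.7 10.6] T [-2.18  0.12 -0.11] g 0.5
```

C (0.52) and D (0.63) grip. A and B (about 0.26) must be the slick pair. C goes to the left lane first, because it blocks D's path. I'll lift and re-measure C.

Call:
drive_tool(
  steps=[
    [0,0,-25,0,0,0,0],
    [-60,0,-50,0,0,0,0],
    [-100,90,-60,0,0,0,0],
    [-100,90,-60,0,0,0,0],
  ],
)

```text
t: 10.88
tool_pos: [0.4609, -0.344, 0.0697]
orientation: [1.0, -0.015, 0.005, 0.003]
wrist_force: [1.1, -0.0, -1.0]
grip_width: 0.499
```

```bash
cat >> h.py <<'E'
def seg(im,c,h=26):
    x,y=[int(round(v)) for v in c]; p=im[y-h:y+h,x-h:x+h].astype(int)
    m=((p[...,2]-p[...,0])<25).astype(np.uint8)
    n,l,s,cc=cv2.connectedComponentsWithStats(m); k=l[h,h]; m=(l==k).astype(np.uint8)
    cnt=max(cv2.findContours(m,0,cv2.CHAIN_APPROX_NONE)[0],key=cv2.contourArea)
    mo=cv2.moments(m,True); off=np.array([x-h,y-h])
    b=cv2.boxPoints(cv2.minAreaRect(cnt))+off; ct=np.array([mo['m10'],mo['m01']])/mo['m00']+off
    w=np.array([onz('top',*q,.01)[:2] for q in b]); ed=np.diff(np.vstack([w,w[:1]]),axis=0)
    print('C',onz('top',*ct,.01)[:2].round(4),'edges',np.linalg.norm(ed,axis=1).round(3),'yaw',np.mean([(np.degrees(np.arctan2(q[1],q[0]))+45)%90-45 for q in ed]).round(1),'area',mo['m00'])
E
python3 -c "
from h import *
st(); save('top','top2.png'); a=cv2.imread('pics/top2.png')
for p in ((.487,-.1805),(.565,-.257),(.5,.175),(.59,.213)):
    seg(a,proj('top',np.array([*p,.01])))
plan(.4693,-.177,.04,-11.3)
cv2.imwrite('pics/c2.png',cv2.resize(a[100:280,120:380],None,fx=3,fy=3,interpolation=cv2.INTER_CUBIC))
"
```

```text
t 10.88 tcp [ 460.9 -344.    69.7] yaw(y-axis) -1.7 tilt 0.6 F [ 1.1 -0.  -1. ] T [ 0.03 -0.04  0.06] g 0.5
C [ 0.4879 -0.1807] edges [0.165 0.163 0.16  0.163] yaw 5.6 area 2490.0
C [ 0.566  -0.2444] edges [0.145 0.168 0.14  0.167] yaw 5.2 area 2205.0
C [0.5166 0.1839] edges [0.106 0.142 0.103 0.142] yaw 12.5 area 890.0
C [0.573 0.201] edges [0.091 0.146 0.088 0.145] yaw 26.5 area 832.0
shift [   4.1 -170.2   28.9] rot [ 0.006 -0.009  0.165]
```

View pics/c2.png

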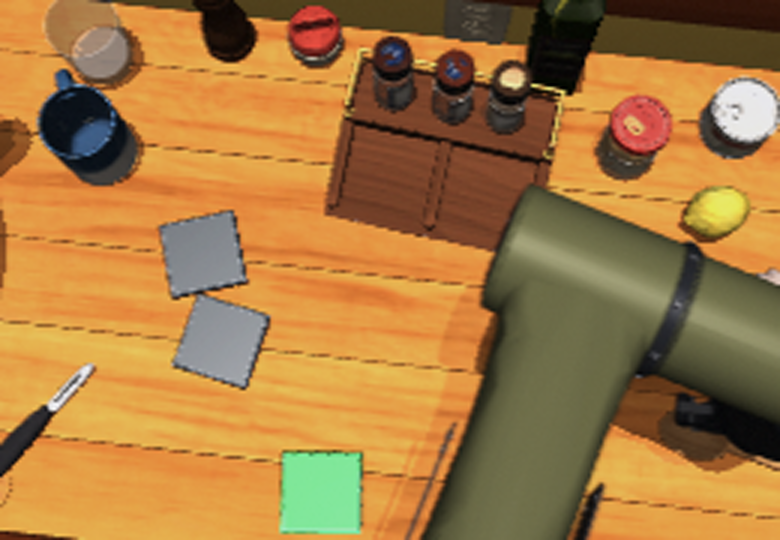

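Arm hides C and D here. A at full-view (187,185) and B at (194,214) lie flat, side by side and clear of the stand. The tool readings put C's centre at about (0.487,-0.180), so I'll go there and press 18 mm behind the centre.

Call:
drive_tool(
  steps=[
    [4,-170,0,0.006,-0.009,0.165,0],
    [4,-170,0,0.006,-0.009,0.165,0],
    [4,-170,10,0.006,-0.009,0.165,0],
    [4,-170,35,0.006,-0.009,0.165,0],
    [4,-170,57,0.006,-0.009,0.165,0],
    [4,-170,62,0.006,-0.009,0.165,0],
    [4,-170,65,0.006,-0.009,0.165,0],
  ],
)

```text
t: 11.8
tool_pos: [0.4695, -0.1767, 0.0081]
orientation: [0.995, -0.097, 0.0, 0.001]
wrist_force: [-17.9, 12.2, 36.7]
grip_width: 0.504
```

```bash
cat >> h.py <<'E'
SO=np.array([.639,-.030]);SY=np.radians(-6.0)
def sw(x,y,z=0):
    c,s=np.cos(SY),np.sin(SY); return SO[0]+c*x-s*y, SO[1]+s*x+c*y, z
E
python3 -c "
from h import *
st(); print(sw(-78,55)) if 0 else 0; plan(*sw(-.083,.055,.008),-6); plan(*sw(-.083,-.055,.008),-6)"
```

```text
t 11.8 tcp [ 469.5 -176.7    8.1] yaw(y-axis) -11.2 tilt 0.1 F [-17.9  12.2  36.7] T [4.31 6.27 0.12] g 0.5
shift [ 5.03e+01 -2.24e+02 -1.00e-01] rot [ 0.001 -0.001 -0.09 ]
shift [  60.2 -114.5   -0. ] rot [ 0.001 -0.001 -0.09 ]
```

Call:
drive_tool(
  steps=[
    [0,0,4,0,0,0,0],
    [6,-28,4,0,0,-0.011,0],
    [12,-56,4,0,0,-0.022,0],
    [19,-84,4,0,0,-0.034,0],
    [25,-112,4,0,0,-0.045,0],
    [31,-140,4,0,0,-0.056,0],
    [38,-168,4,0,0,-0.067,0],
    [44,-196,4,0,0,-0.079,0],
  ],
)

```text
t: 12.8
tool_pos: [0.5524, 0.0067, 0.0082]
orientation: [0.998, -0.057, 0.003, 0.002]
wrist_force: [-1.8, -8.1, 13.7]
grip_width: 0.499
```

```bash
python3 -c "
from h import *
st(); plan(*sw(-.083,.055,.0085),-6)"
```

```text
t 12.8 tcp [552.4   6.7   8.2] yaw(y-axis) -6.6 tilt 0.4 F [-1.8 -8.1 13.7] T [-2.42  0.88  0.  ] g 0.5
shift [  6.6 -27.6  -0.4] rot [ 0.003 -0.006 -0.01 ]
```

Call:
drive_tool(
  steps=[
    [1,-8,4,0,0,0,0],
    [3,-18,4,0,0,-0.005,0],
    [6,-27,4,0.003,-0.006,-0.01,0],
    [7,-28,4,0.003,-0.006,-0.01,0],
    [7,-28,-20,0.003,-0.006,-0.01,0],
    [-40,40,-70,0.003,-0.006,-0.01,0],
    [-100,90,-110,0.003,-0.006,-0.01,0],
  ],
)

```text
t: 13.68
tool_pos: [0.482, -0.04, 0.0911]
orientation: [0.999, -0.052, 0.0, 0.0]
wrist_force: [1.2, 0.3, 1.2]
grip_width: 0.5
```

```bash
python3 -c "
from h import *
st(); print(sw(-.065,.055)); save('top','top3.png'); a=cv2.imread('pics/top3.png')
b=a.copy()
c=np.cos(.3);s=np.sin(.3)
for A,B in [((0,-.117,0),(0,.117,0)),((0,.117,0),(.104*c,.117,.104*s)),((0,-.117,0),(.104*c,-.117,.104*s)),((.104*c,-.117,.104*s),(.104*c,.117,.104*s)),((.012,0,.0035+.012),(.099,0,.031+.012))]:
    cv2.line(b,*[tuple(int(round(v*16)) for v in proj('top',np.array(sw(*P)))) for P in (A,B)],(0,255,0),1,cv2.LINE_AA,4)
cv2.imwrite('pics/c3.png',cv2.resize(b[100:280,120:380],None,fx=3,fy=3,interpolation=cv2.INTER_CUBIC))
seg(a,proj('top',np.array(sw(-.065,.055,.01))),20)
"
```

```text
t 13.68 tcp [482.  -40.   91.1] yaw(y-axis) -5.9 tilt 0.0 F [1.2 0.3 1.2] T [-0.12 -0.07 -0.01] g 0.5
(np.float64(0.5801051422807832), np.float64(0.03149305435765251), 0)
C [ 0.5858 -0.0025] edges [0.066 0.13  0.065 0.13 ] yaw 6.5 area 688.0
```

View pics/c3.png

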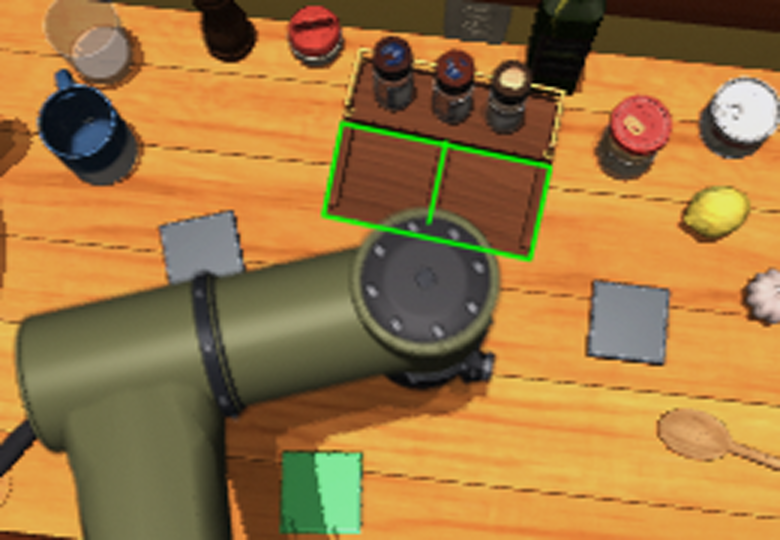

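The fitted stand outline (green) lies exactly on the stand. D shows at full-view (329,207), and the arm covers C. I'll move over D and look back at C.

```bash
python3 -c "
from h import *
a=cv2.imread('pics/top3.png'); seg(a,(329,207),18); plan(.548,-.256,.05,-2)"
```

```text
C [ 0.566  -0.2577] edges [0.083 0.084 0.083 0.083] yaw -1.5 area 638.0
shift [ 89.3 205.2  47. ] rot [-0.001 -0.007 -0.07 ]
```

Call:
drive_tool(
  steps=[
    [89,206,0,0,-0.007,-0.07,0],
    [89,206,0,0,-0.007,-0.07,0],
    [89,206,0,0,-0.007,-0.07,0],
    [89,206,20,0,-0.007,-0.07,0],
    [89,206,60,0,-0.007,-0.07,0],
    [89,206,60,0,-0.007,-0.07,0],
  ],
)

```text
t: 14.48
tool_pos: [0.545, -0.2559, 0.0335]
orientation: [1.0, -0.018, -0.003, -0.001]
wrist_force: [0.1, 0.7, 0.4]
grip_width: 0.496
```

```bash
python3 -c "
from h import *
st(); save('top','top4.png'); a=cv2.imread('pics/top4.png'); seg(a,proj('top',np.array(sw(-.065,.055,.01))),19); print(sw(-.065,.055))
seg(a,(187,185),15); plan(.548,-.2573,.008,-1.7)"
```

```text
t 14.47 tcp [ 545.  -255.9   33.5] yaw(y-axis) -2.0 tilt 0.4 F [0.1 0.7 0.4] T [-0.02 -0.05  0.03] g 0.5
C [0.5744 0.0288] edges [0.122 0.078 0.121 0.076] yaw -27.6 area 527.0
(np.float64(0.5801051422807832), np.float64(0.03149305435765251), 0)
C [0.5898 0.2097] edges [0.083 0.093 0.082 0.092] yaw 18.9 area 623.0
shift [ 1.5  1.  28.5] rot [-0.001  0.003 -0.004]
```

Call:
drive_tool(
  steps=[
    [1,1,20,0,0,0,0],
    [1,1,25,0,0,0,0],
    [1,1,27,0,0,0,0],
    [1,1,28,0,0,0,0],
    [1,1,28,0,0,0,0],
  ],
)

```text
t: 15.15
tool_pos: [0.5478, -0.2573, 0.0089]
orientation: [1.0, -0.017, -0.001, -0.0]
wrist_force: [0.7, -0.7, 0.0]
grip_width: 0.499
```

Call:
drive_tool(
  steps=[
    [0,0,5,0,0,0,0],
    [0,-25,5,0,0,0.011,0],
    [-1,-51,5,0,0,0.022,0],
    [-1,-77,5,0,0,0.033,0],
    [-1,-103,5,0,0,0.044,0],
    [-2,-129,5,0,0,0.055,0],
    [-2,-155,5,0,0,0.066,0],
    [-2,-175,5,0,0,0.075,0],
  ],
)

```text
t: 16.15
tool_pos: [0.5543, -0.0834, 0.0082]
orientation: [0.999, -0.054, 0.002, 0.001]
wrist_force: [0.5, -7.3, 12.0]
grip_width: 0.503
```

```bash
python3 -c "
from h import *
st(); plan(*sw(-.083,-.055,.0085),-6);plan(*sw(-.03,-.055,.0095),-6);plan(*sw(.041,-.055,.023),-6)"
```

```text
t 16.15 tcp [554.3 -83.4   8.2] yaw(y-axis) -6.2 tilt 0.3 F [ 0.5 -7.3 12. ] T [-2.26 -0.08 -0.09] g 0.5
shift [-4.4 -6.9 -0.3] rot [ 0.003 -0.005 -0.004]
shift [48.6 -7.1 -1.1] rot [ 0.003 -0.005 -0.004]
shift [119.7  -7.3 -14.3] rot [ 0.003 -0.005 -0.004]
```

Call:
drive_tool(
  steps=[
    [-1,-3,5,0,0,0,0],
    [-3,-6,5,0,0,0,0],
    [-4,-8,5,0.003,-0.005,-0.004,0],
    [-4,-8,-30,0,0,0,0],
    [-60,-60,-90,0,0,0,0],
    [-100,-120,-110,0,0,0,0],
    [-130,-180,-110,0,0,0,0],
    [-150,-240,-110,0,0,0,0],
  ],
)

```text
t: 17.15
tool_pos: [0.4441, 0.1292, 0.1156]
orientation: [0.999, -0.055, 0.004, 0.0]
wrist_force: [0.7, 1.1, -0.1]
grip_width: 0.5
```

Call:
drive_tool(
  steps=[
    [0,-60,0,0,0,0,0],
    [0,-120,0,0,0,0,0],
    [0,-180,0,0,0,0,0],
  ],
)

```text
t: 17.52
tool_pos: [0.4636, 0.3103, 0.1162]
orientation: [0.999, -0.054, 0.004, -0.0]
wrist_force: [0.8, -0.8, 0.9]
grip_width: 0.497
```

```bash
python3 -c "
from h import *
st(); save('top','top5.png'); a=cv2.imread('pics/top5.png')
for p in (sw(-.065,.055,.01),sw(-.065,-.055,.01)): print(np.round(p,4)); seg(a,proj('top',np.array(p)),18)
seg(a,(187,185),15)
cv2.imwrite('pics/c5.png',cv2.resize(a[100:280,120:380],None,fx=3,fy=3,interpolation=cv2.INTER_CUBIC))
"
```

```text
t 17.52 tcp [463.6 310.3 116.2] yaw(y-axis) -6.2 tilt 0.5 F [ 0.8 -0.8  0.9] T [-0.09 -0.09  0.02] g 0.5
[0.5801 0.0315 0.01  ]
C [0.5666 0.0214] edges [0.082 0.084 0.081 0.083] yaw -33.2 area 589.0
[ 0.5686 -0.0779  0.01  ]
C [ 0.562  -0.0891] edges [0.083 0.083 0.082 0.082] yaw -22.3 area 614.0
C [0.5899 0.2098] edges [0.083 0.093 0.082 0.092] yaw 18.9 area 624.0
```

View pics/c5.png

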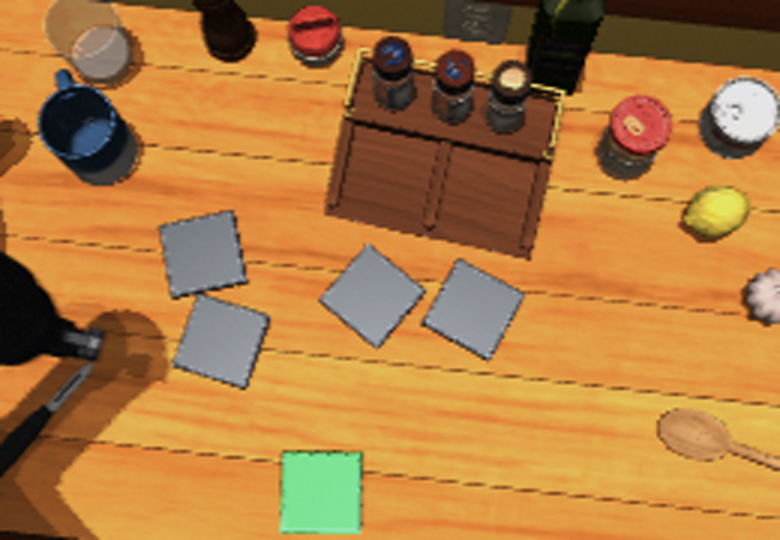

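Both coasters twisted because I dragged them sideways by an off-centre contact. C is now at yaw -33°, centre (0.567,0.021), and D at yaw -22°, centre (0.562,-0.089). I'll re-press each at its centre with wider fingers and turn it straight.

```bash
python3 -c "
from h import *
plan(.5666,.0214,.025,-33.2)"
```

```text
shift [132.8 281.3  90.2] rot [-0.002 -0.007  0.473]
```

Call:
drive_tool(
  steps=[
    [133,281,0,-0.002,-0.007,0.18,0.5],
    [133,281,0,-0.002,-0.007,0.36,0.5],
    [133,281,0,-0.002,-0.007,0.473,0.5],
    [133,281,0,-0.002,-0.007,0.473,0.5],
    [133,281,20,-0.002,-0.007,0.473,0.5],
    [133,281,60,-0.002,-0.007,0.473,0.5],
    [133,281,90,-0.002,-0.007,0.473,0.5],
    [133,281,90,-0.002,-0.007,0.473,0.5],
  ],
)

```text
t: 18.58
tool_pos: [0.5651, 0.0209, 0.0228]
orientation: [0.958, -0.286, -0.002, 0.001]
wrist_force: [-0.0, -0.2, 0.9]
grip_width: 0.748
```

```bash
python3 -c "
from h import *
st(); plan(.5666,.0214,.006,-33.2)"
```

```text
t 18.57 tcp [565.1  20.9  22.8] yaw(y-axis) -33.2 tilt 0.3 F [-0.  -0.2  0.9] T [ 0.03 -0.    0.01] g 0.75
shift [ 1.  -1.3 16.8] rot [ 0.003  0.003 -0.   ]
```

Call:
drive_tool(
  steps=[
    [1,-1,12,0.003,0.003,0,0.5],
    [1,-1,16,0.003,0.003,0,0.5],
    [1,-1,18,0.003,0.003,0,0.5],
    [1,-1,20,0.003,0.003,0,0.5],
    [1,-1,22,0.003,0.003,0,0.5],
    [1,-1,22,0.003,0.003,0,0.5],
  ],
)

```text
t: 19.32
tool_pos: [0.567, 0.0214, 0.004]
orientation: [0.958, -0.285, 0.001, 0.0]
wrist_force: [-8.8, 1.4, 15.1]
grip_width: 0.751
```

```bash
python3 -c "
from h import *
st(); plan(.580,.0315,.004,-6)"
```

```text
t 19.32 tcp [567.   21.4   4. ] yaw(y-axis) -33.2 tilt 0.1 F [-8.8  1.4 15.1] T [ 0.47  3.11 -0.01] g 0.75
shift [  5.4 -15.6   0. ] rot [ 0.    -0.001 -0.474]
```

Call:
drive_tool(
  steps=[
    [0,0,4.5,0,0,0,0.5],
    [1,-2,4.5,0,0,-0.07,0.5],
    [2,-5,4.5,0,0,-0.15,0.5],
    [3,-8,4.5,0,0,-0.24,0.5],
    [4,-11,4.5,0,0,-0.33,0.5],
    [5,-14,4.5,0,0,-0.42,0.5],
    [6,-17,4.5,0,0,-0.48,0.5],
    [6,-17,4.5,0,0,-0.49,0.5],
  ],
)

```text
t: 20.32
tool_pos: [0.5838, 0.0317, 0.004]
orientation: [0.999, -0.044, 0.004, 0.001]
wrist_force: [-2.7, -3.4, 13.2]
grip_width: 0.752
```

Call:
drive_tool(
  steps=[
    [0,0,-25,0,0,0,0.5],
    [-10,30,-35,0,0,0.1,0.5],
    [-18,80,-35,0,0,0.2,0.5],
    [-18,112,-35,0,0,0.28,0.5],
  ],
)

```text
t: 20.82
tool_pos: [0.5556, -0.0796, 0.0399]
orientation: [0.983, -0.184, 0.004, -0.0]
wrist_force: [0.7, 0.0, -0.3]
grip_width: 0.751
```

```bash
python3 -c "
from h import *
st(); plan(.562,-.0891,.006,-22.3)"
```

```text
t 20.82 tcp [555.6 -79.6  39.9] yaw(y-axis) -21.2 tilt 0.5 F [ 0.7  0.  -0.3] T [ 0.04 -0.04  0.01] g 0.75
shift [ 9.2  6.6 33.9] rot [-0.002 -0.008  0.019]
```

Call:
drive_tool(
  steps=[
    [9,7,20,-0.002,-0.008,0.019,0.5],
    [9,7,31,-0.002,-0.008,0.019,0.5],
    [9,7,36,-0.002,-0.008,0.019,0.5],
    [9,7,39,-0.002,-0.008,0.019,0.5],
    [9,7,39.5,-0.002,-0.008,0.019,0.5],
  ],
)

```text
t: 21.45
tool_pos: [0.5623, -0.0893, 0.004]
orientation: [0.981, -0.192, 0.001, 0.001]
wrist_force: [-10.2, -0.3, 17.8]
grip_width: 0.748
```

Call:
drive_tool(
  steps=[
    [0,0,4.5,0,0,0,0.5],
    [0,-2,4.5,0,0,-0.05,0.5],
    [1,-5,4.5,0,0,-0.11,0.5],
    [1,-8,4.5,0,0,-0.18,0.5],
    [2,-11,4.5,0,0,-0.25,0.5],
    [2,-13,4.5,0,0,-0.285,0.5],
    [2,-14,4.5,0,0,-0.29,0.5],
  ],
)

```text
t: 22.32
tool_pos: [0.5722, -0.0782, 0.004]
orientation: [0.999, -0.047, 0.004, 0.003]
wrist_force: [-0.6, -7.4, 12.7]
grip_width: 0.75
```

Call:
drive_tool(
  steps=[
    [0,0,-25,0,0,0,0],
    [-50,-50,-60,0,0,0,0],
    [-100,-110,-80,0,0,0,0],
    [-140,-170,-100,0,0,0,0],
    [-150,-230,-100,0,0,0,0],
    [-150,-290,-100,0,0,0,0],
    [-150,-350,-100,0,0,0,0],
    [-150,-390,-100,0,0,0,0],
  ],
)

```text
t: 23.32
tool_pos: [0.4575, 0.3165, 0.1019]
orientation: [0.999, -0.046, 0.005, 0.002]
wrist_force: [0.8, -0.0, 0.7]
grip_width: 0.499
```

```bash
python3 -c "
from h import *
st(); save('top','top6.png'); a=cv2.imread('pics/top6.png')
for p in (sw(-.065,.055,.01),sw(-.065,-.055,.01)): print(np.round(p,4)); seg(a,proj('top',np.array(p)),18)
"
```

```text
t 23.32 tcp [457.5 316.5 101.9] yaw(y-axis) -5.3 tilt 0.6 F [ 0.8 -0.   0.7] T [-0.03 -0.13  0.06] g 0.5
[0.5801 0.0315 0.01  ]
C [0.5808 0.0305] edges [0.082 0.083 0.082 0.082] yaw -4.6 area 622.0
[ 0.5686 -0.0779  0.01  ]
C [ 0.5664 -0.0823] edges [0.083 0.082 0.082 0.081] yaw -16.5 area 625.0
```

C is staged well: 1 mm and 1.4° off. D turned only partway, to -16.5°. C goes up the left lane now, with the tool pitching to follow the slope.

```bash
cat > ramp.py <<'E'
import sys
from h import *
from scipy.optimize import brentq
lane,step,n,press=float(sys.argv[1]),float(sys.argv[2]),int(sys.argv[3]),float(sys.argv[4])
off=float(sys.argv[5]) if len(sys.argv)>5 else 6; end=float(sys.argv[6]) if len(sys.argv)>6 else 20
tip=1.8
def contact(u):  # u: rear edge arclength (negative on table), mm -> (stand x,z,pitch) of TCP
    if u>=0: rx,rz,th=u*np.cos(.3),u*np.sin(.3),.3
    else:
        rx,rz=u,0
        th=0 if u<=-84 else brentq(lambda t:84*np.sin(t)-(u+84*np.cos(t))*np.tan(.3),0,.31)
    l=42-off; t=np.array([np.cos(th),np.sin(th)]); nn=np.array([-np.sin(th),np.cos(th)])
    return *(np.array([rx,rz])+l*t+(10-tip)*nn),th
o=st(); A=R.from_quat(o['orientation'])
Sm=R.from_euler('z',SY); q=Sm.inv().apply(o['tool_pos']-[*SO,0])*1e3
us=np.linspace(-120,40,1601); u0=us[np.argmin([abs(contact(u)[0]-q[0]) for u in us])]
print('stand tcp',q.round(1),'u0',u0.round(1),'contact',np.round(contact(u0),2))
rows=[]
for i in range(n):
    u=min(u0+step*(i+1),end); x,z,th=contact(u)
    B=Sm*R.from_euler('y',-th)*R.from_matrix(np.diag([1,-1,-1.]))
    P=Sm.apply(np.array([x,lane,z])/1e3)+[*SO,0]
    d=A.inv().apply(P-o['tool_pos']+B.apply([0,0,press/1e3]))*1e3; rv=(A.inv()*B).as_rotvec()
    rows.append([*d.round(0).astype(int).tolist(),*rv.round(3).tolist(),0])
for w in rows: print(w)
E
python3 -c "
from h import *
plan(.5808-.006,.0305+.0005,.025,-4.6)"
```

```text
shift [142.2 278.6  77.6] rot [ 0.004 -0.009 -0.009]
```

Call:
drive_tool(
  steps=[
    [142,279,0,0.004,-0.009,-0.009,0],
    [142,279,0,0.004,-0.009,-0.009,0],
    [142,279,0,0.004,-0.009,-0.009,0],
    [142,279,0,0.004,-0.009,-0.009,0],
    [142,279,30,0.004,-0.009,-0.009,0],
    [142,279,70,0.004,-0.009,-0.009,0],
    [142,279,85,0.004,-0.009,-0.009,0],
    [142,279,90,0.004,-0.009,-0.009,0],
  ],
)

```text
t: 24.38
tool_pos: [0.5746, 0.0313, 0.0126]
orientation: [0.999, -0.039, 0.0, 0.0]
wrist_force: [-0.2, 0.2, 0.4]
grip_width: 0.503
```

Call:
drive_tool(
  steps=[
    [0,0,3,0,0,0,0],
    [0,0,6,0,0,0,0],
    [0,0,7,0,0,0,0],
  ],
)

```text
t: 24.75
tool_pos: [0.5755, 0.0322, 0.0083]
orientation: [0.999, -0.039, 0.001, -0.0]
wrist_force: [-6.6, 3.2, 12.2]
grip_width: 0.503
```

```bash
python3 ramp.py 55 8 8 4.5
```

```text
t 24.75 tcp [575.5  32.2   8.3] yaw(y-axis) -4.4 tilt 0.2 F [-6.6  3.2 12.2] T [0.89 2.2  0.04] g 0.5
stand tcp [-69.7  55.3   8.3] u0 -105.7 contact [-69.7   8.2   0. ]
[8, 0, 5, -0.0, -0.003, 0.027, 0]
[16, 1, 5, -0.0, -0.003, 0.027, 0]
[24, 1, 4, -0.001, 0.006, 0.027, 0]
[32, 1, 3, -0.001, 0.035, 0.027, 0]
[40, 1, 2, -0.001, 0.064, 0.027, 0]
[47, 2, 1, -0.002, 0.093, 0.027, 0]
[55, 2, 0, -0.002, 0.121, 0.027, 0]
[63, 2, -1, -0.002, 0.15, 0.027, 0]
```

Call:
drive_tool(
  steps=[
    [8,0,5,0,-0.003,0.015,0],
    [16,1,5,0,-0.003,0.027,0],
    [24,1,4,0,0.006,0.027,0],
    [32,1,3,0,0.035,0.027,0],
    [40,1,2,0,0.064,0.027,0],
    [47,2,1,0,0.093,0.027,0],
    [55,2,0,0,0.121,0.027,0],
    [63,2,-1,0,0.15,0.027,0],
  ],
)

```text
t: 25.75
tool_pos: [0.6385, 0.0255, 0.0131]
orientation: [0.996, -0.052, 0.077, 0.003]
wrist_force: [-11.6, 0.5, 14.3]
grip_width: 0.502
```

```bash
python3 ramp.py 55 8 8 5 6 26
```

```text
t 25.75 tcp [638.5  25.5  13.1] yaw(y-axis) -6.0 tilt 8.9 F [-11.6   0.5  14.3] T [ 0.01  3.79 -0.01] g 0.5
stand tcp [-6.3 55.2 13.1] u0 -40.6 contact [-6.32 13.72  0.16]
[8, 0, 5, -0.002, 0.03, 0.001, 0]
[16, 0, 5, -0.002, 0.058, 0.001, 0]
[23, 0, 5, -0.002, 0.087, 0.001, 0]
[31, 0, 5, -0.002, 0.115, 0.001, 0]
[39, 0, 5, -0.002, 0.143, 0.001, 0]
[47, 0, 4, -0.002, 0.145, 0.001, 0]
[55, 0, 3, -0.002, 0.145, 0.001, 0]
[63, 0, 2, -0.002, 0.145, 0.001, 0]
```

Call:
drive_tool(
  steps=[
    [8,0,5,0,0.03,0,0],
    [16,0,5,0,0.058,0,0],
    [23,0,5,0,0.087,0,0],
    [31,0,5,0,0.115,0,0],
    [39,0,5,0,0.143,0,0],
    [47,0,4,0,0.145,0,0],
    [55,0,3,0,0.145,0,0],
    [63,0,2,0,0.145,0,0],
  ],
)

```text
t: 26.75
tool_pos: [0.6973, 0.0194, 0.0242]
orientation: [0.988, -0.052, 0.146, 0.008]
wrist_force: [-67.6, 16.6, 46.3]
grip_width: 0.499
```

```bash
python3 ramp.py 55 4 4 5 6 26
```

```text
t 26.75 tcp [697.3  19.4  24.2] yaw(y-axis) -6.0 tilt 16.8 F [-67.6  16.6  46.3] T [ 4.81 18.29  0.74] g 0.5
stand tcp [52.8 55.2 24.2] u0 21.8 contact [52.8  24.91  0.3 ]
[4, 0, 4, 0.0, 0.007, 0.0, 0]
[4, 0, 4, 0.0, 0.007, 0.0, 0]
[4, 0, 4, 0.0, 0.007, 0.0, 0]
[4, 0, 4, 0.0, 0.007, 0.0, 0]
```

The push force rose to 67 N at the expected home position, so C is against the back stop. Lifting off and going to turn D.

Call:
drive_tool(
  steps=[
    [0,0,-8,0,0,0,0],
    [0,0,-40,0,0,0,0],
    [-40,0,-70,0,-0.1,0,0.5],
    [-80,30,-70,0,-0.3,0,0.6],
    [-110,90,-60,0,-0.3,0,0.6],
  ],
)

```text
t: 27.38
tool_pos: [0.57, -0.0519, 0.0531]
orientation: [0.999, -0.051, -0.003, -0.001]
wrist_force: [1.2, -0.6, -0.7]
grip_width: 0.799
```

```bash
python3 -c "
from h import *
st(); plan(.5664,-.0823,.010,-16.5)"
```

```text
t 27.38 tcp [570.  -51.9  53.1] yaw(y-axis) -5.9 tilt 0.3 F [ 1.2 -0.6 -0.7] T [-0.14 -0.14 -0.03] g 0.8
shift [-0.2 30.7 43. ] rot [-0.001  0.006  0.186]
```

Call:
drive_tool(
  steps=[
    [0,31,10,0,0.006,0.1,0.6],
    [0,31,30,0,0.006,0.186,0.6],
    [0,31,43,0,0.006,0.186,0.6],
    [0,31,48,0,0.006,0.186,0.6],
    [0,31,51,0,0.006,0.186,0.6],
    [0,31,54,0,0.006,0.186,0.6],
    [0,31,54,0,0.006,0.186,0.6],
  ],
)

```text
t: 28.25
tool_pos: [0.5673, -0.0824, 0.0028]
orientation: [0.99, -0.142, 0.001, 0.0]
wrist_force: [-9.8, 2.0, 16.3]
grip_width: 0.802
```

```bash
python3 -c "
from h import *
st(); plan(*sw(-.065,-.055,.003),-6)"
```

```text
t 28.25 tcp [567.3 -82.4   2.8] yaw(y-axis) -16.4 tilt 0.1 F [-9.8  2.  16.3] T [1.01 3.41 0.02] g 0.8
shift [-0.  -4.7 -0.2] rot [ 0.    -0.002 -0.181]
```

Call:
drive_tool(
  steps=[
    [0,0,5,0,0,0,0.6],
    [0,0,5,0,0,-0.05,0.6],
    [0,0,5,0,0,-0.1,0.6],
    [0,0,5,0,0,-0.15,0.6],
    [0,0,5,0,0,-0.2,0.6],
    [0,-2,5,0,0,-0.2,0.6],
    [0,-4,5,0,0,-0.2,0.6],
    [0,-6,5,0,0,-0.2,0.6],
  ],
)

```text
t: 29.25
tool_pos: [0.5719, -0.0785, 0.0029]
orientation: [0.999, -0.042, 0.004, 0.002]
wrist_force: [-1.7, -8.7, 13.9]
grip_width: 0.802
```

Call:
drive_tool(
  steps=[
    [0,0,-25,0,0,0,0],
    [-50,-50,-60,0,0,0,0],
    [-100,-110,-80,0,0,0,0],
    [-140,-170,-100,0,0,0,0],
    [-150,-230,-100,0,0,0,0],
    [-150,-290,-100,0,0,0,0],
    [-150,-350,-100,0,0,0,0],
    [-150,-390,-100,0,0,0,0],
  ],
)

```text
t: 30.25
tool_pos: [0.4534, 0.3147, 0.1015]
orientation: [0.999, -0.041, 0.005, 0.001]
wrist_force: [0.8, -0.7, 0.9]
grip_width: 0.505
```

```bash
python3 -c "
from h import *
st(); save('top','top7.png'); a=cv2.imread('pics/top7.png')
p=sw(-.065,-.055,.01); print(np.round(p,4)); seg(a,proj('top',np.array(p)),18)
cv2.imwrite('pics/c7.png',cv2.resize(a[100:280,120:380],None,fx=3,fy=3,interpolation=cv2.INTER_CUBIC))
"
```

```text
t 30.25 tcp [453.4 314.7 101.5] yaw(y-axis) -4.7 tilt 0.6 F [ 0.8 -0.7  0.9] T [-0.02 -0.06 -0.01] g 0.5
[ 0.5686 -0.0779  0.01  ]
C [ 0.571  -0.0786] edges [0.083 0.082 0.082 0.081] yaw -5.2 area 622.0
```

View pics/c7.png

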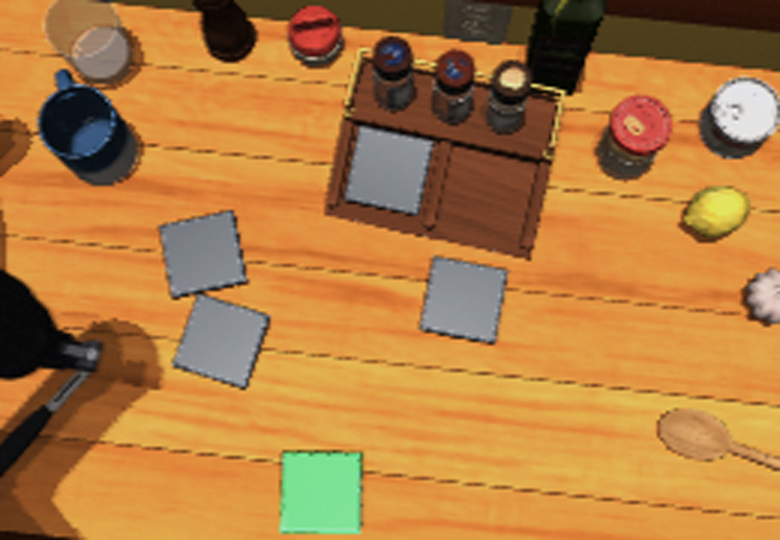

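C sits fully home in the left lane at full-view (250,156), against the back and not slipping. D at (275,200) is now straight (yaw -5.2°) and in front of the right lane. The jars, mug, garlic and lemon have not moved. D goes up next.

```bash
python3 -c "
from h import *
plan(.571-.006,-.0786+.0005,.013,-5.2)"
```

```text
shift [141.9 387.6  89.1] rot [ 0.002 -0.01   0.012]
```

Call:
drive_tool(
  steps=[
    [142,388,0,0.002,-0.01,0.012,0],
    [142,388,0,0.002,-0.01,0.012,0],
    [142,388,0,0.002,-0.01,0.012,0],
    [142,388,0,0.002,-0.01,0.012,0],
    [142,388,0,0.002,-0.01,0.012,0],
    [142,388,0,0.002,-0.01,0.012,0],
    [142,388,40,0.002,-0.01,0.012,0],
    [142,388,85,0.002,-0.01,0.012,0],
  ],
)

```text
t: 31.3
tool_pos: [0.5663, -0.0804, 0.0174]
orientation: [0.999, -0.047, 0.001, -0.0]
wrist_force: [0.1, 0.7, 0.2]
grip_width: 0.498
```

```bash
python3 -c "
from h import *
st();plan(.571-.006,-.0786+.0005,.008,-5.2)"
```

```text
t 31.3 tcp [566.3 -80.4  17.4] yaw(y-axis) -5.3 tilt 0.2 F [0.1 0.7 0.2] T [ 0.06 -0.01  0.02] g 0.5
shift [-1.6 -2.2  9.4] rot [-0.001 -0.003 -0.002]
```

Call:
drive_tool(
  steps=[
    [-2,-2,4,0,-0.003,0,0],
    [-2,-2,8,0,-0.003,0,0],
    [-2,-2,11,0,-0.003,0,0],
    [-2,-2,13,0,-0.003,0,0],
    [-2,-2,13,0,-0.003,0,0],
  ],
)

```text
t: 31.92
tool_pos: [0.566, -0.0776, 0.0083]
orientation: [0.999, -0.046, 0.002, -0.0]
wrist_force: [-5.9, 3.2, 11.5]
grip_width: 0.502
```

```bash
python3 ramp.py -55 8 8 5
```

```text
t 31.93 tcp [566.  -77.6   8.3] yaw(y-axis) -5.2 tilt 0.2 F [-5.9  3.2 11.5] T [ 0.81  1.96 -0.02] g 0.5
stand tcp [-67.6 -55.    8.3] u0 -103.6 contact [-67.6   8.2   0. ]
[8, 0, 5, -0.001, -0.004, 0.013, 0]
[16, 0, 5, -0.001, -0.004, 0.013, 0]
[24, 0, 5, -0.001, 0.012, 0.013, 0]
[32, 0, 4, -0.001, 0.042, 0.013, 0]
[40, 1, 3, -0.001, 0.071, 0.013, 0]
[47, 1, 2, -0.001, 0.099, 0.013, 0]
[55, 1, 1, -0.002, 0.128, 0.013, 0]
[63, 1, 0, -0.002, 0.156, 0.013, 0]
```

Call:
drive_tool(
  steps=[
    [8,0,5,0,-0.004,0.007,0],
    [16,0,5,0,-0.004,0.013,0],
    [24,0,5,0,0.012,0.013,0],
    [32,0,4,0,0.042,0.013,0],
    [40,1,3,0,0.071,0.013,0],
    [47,1,2,0,0.099,0.013,0],
    [55,1,1,0,0.128,0.013,0],
    [63,1,0,0,0.156,0.013,0],
  ],
)

```text
t: 32.92
tool_pos: [0.6293, -0.0845, 0.0134]
orientation: [0.995, -0.052, 0.081, 0.004]
wrist_force: [-13.8, 2.3, 17.7]
grip_width: 0.5
```

```bash
python3 ramp.py -55 8 8 5 6 25
```

```text
t 32.92 tcp [629.3 -84.5  13.4] yaw(y-axis) -5.9 tilt 9.3 F [-13.8   2.3  17.7] T [ 0.44  4.28 -0.13] g 0.5
stand tcp [ -4.  -55.2  13.4] u0 -38.1 contact [-3.94 14.02  0.17]
[8, 0, 5, -0.001, 0.031, 0.001, 0]
[16, 0, 5, -0.001, 0.06, 0.001, 0]
[23, 0, 5, -0.001, 0.088, 0.001, 0]
[31, 0, 6, -0.001, 0.116, 0.001, 0]
[39, 0, 6, -0.001, 0.137, 0.001, 0]
[47, 0, 4, -0.001, 0.137, 0.001, 0]
[55, 0, 3, -0.001, 0.137, 0.001, 0]
[62, 0, 2, -0.001, 0.137, 0.001, 0]
```

Call:
drive_tool(
  steps=[
    [8,0,5,0,0.031,0,0],
    [16,0,5,0,0.06,0,0],
    [23,0,5,0,0.088,0,0],
    [31,0,6,0,0.116,0,0],
    [39,0,6,0,0.137,0,0],
    [47,0,4,0,0.137,0,0],
    [55,0,3,0,0.137,0,0],
    [62,0,2,0,0.137,0,0],
  ],
)

```text
t: 33.92
tool_pos: [0.6853, -0.0909, 0.0243]
orientation: [0.988, -0.052, 0.143, 0.009]
wrist_force: [-65.3, 17.1, 44.7]
grip_width: 0.504
```

Call:
drive_tool(
  steps=[
    [0,0,-8,0,0,0,0],
    [0,0,-40,0,0,0,0],
    [-40,0,-80,0,-0.1,0,0],
    [-100,0,-100,0,-0.3,0,0],
    [-160,0,-100,0,-0.3,0,0],
    [-180,-60,-100,0,-0.3,0,0],
    [-180,-120,-100,0,-0.3,0,0],
    [-180,-180,-100,0,-0.3,0,0],
  ],
)

```text
t: 34.92
tool_pos: [0.5047, 0.1116, 0.0707]
orientation: [0.999, -0.052, -0.004, -0.0]
wrist_force: [1.8, 0.2, -0.3]
grip_width: 0.502
```

Call:
drive_tool(
  steps=[
    [0,-60,-20,0,0,0,0],
    [0,-120,-20,0,0,0,0],
    [0,-180,-20,0,0,0,0],
    [0,-230,-20,0,0,0,0],
    [0,-230,-20,0,0,0,0],
  ],
)

```text
t: 35.55
tool_pos: [0.5283, 0.3437, 0.0909]
orientation: [0.999, -0.05, -0.004, -0.0]
wrist_force: [-0.5, -0.6, 0.3]
grip_width: 0.501
```

```bash
python3 -c "
from h import *
st(); A=save('top','top8.png')[:,:,::-1].copy(); B=save('scene','scene8.png')[:,:,::-1].copy()
for n,im in(('top',A),('scene',B)):
    g=(im[...,2].astype(int)-im[...,0]<25).astype(np.uint8)
    for y in(.055,-.055):
        u,v=proj(n,np.array(sw(.059-.003,y,.0183+.0095))); x0,y0=int(u)-20,int(v)-20
        c,l,s,cc=cv2.connectedComponentsWithStats(g[y0:y0+40,x0:x0+40],connectivity=4); k=l[20,20]
        print(n,'expected',np.round((u,v),1),'seen',(cc[k]+[x0,y0]).round(1),s[k,4])
    for y in(.055,-.055): cv2.circle(im,tuple(int(round(t)) for t in proj(n,np.array(sw(.056,y,.028)))),1,(0,255,0),-1)
cv2.imwrite('pics/c8.png',np.hstack([cv2.resize(A[100:230,150:320],None,fx=2.3,fy=2.3),cv2.resize(B[100:230,150:320],None,fx=2.3,fy=2.3)]))
"
```

```text
t 35.55 tcp [528.3 343.7  90.9] yaw(y-axis) -5.7 tilt 0.5 F [-0.5 -0.6  0.3] T [-0.08 -0.01 -0.02] g 0.5
top expected [248.9 157. ] seen [249.4 155.7] 697
top expected [281.8 163.9] seen [282.1 162.9] 709
scene expected [258.1 164. ] seen [258.2 163.9] 662
scene expected [289.2 174.3] seen [289.8 174.5] 696
```

View pics/c8.png

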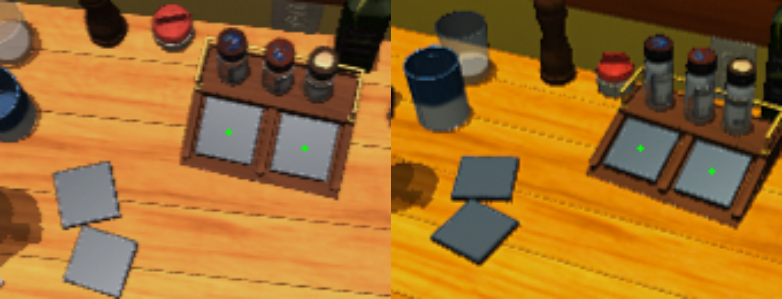

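Both stand coasters sit on their expected centres, within about 1.3 px (about 4 mm) in the top view and 0.6 px in the scene view. The other two lie flat near (185,185) and (193,214). Handing in.

```bash
python3 -c "
from h import *
print(r.close_job())"
```

```text
the job is handed in; nothing more can be done
None
```

I handed the job in at t ≈ 35.6 s. The two coasters that grip are up the stand, one home in each lane, and the two slick ones lie flat on the worktop off the stand. No verdict was reported.

- **Drag test:** I pressed and slid each coaster. The two on the right took 0.52 and 0.63 of the downward force. The two on the left both read about 0.26, which is above the stated slick range of 0.07–0.13. I identified them as slick because the other two clearly grip, so that reading doesn't quite match the description.
- **Setback:** my first sideways drags held the coasters behind their centres and twisted both. I turned them straight with wider fingers, which took two tries for the second one, then slid each up its lane with the tool following the slope. Each pressed on the back stop with about 70 N at the wrist.
- **Last check:** both stand coasters are within about 4 mm of home in the top view and less in the scene view. The left one had not slipped after about 9 s, but the right one was watched for only about 1.5 s.
- **Surroundings:** the mug, lemon, garlic and jars looked unmoved in the top view before the last slide. Afterwards I saw the jars and most of the mug again, but not the garlic or lemon. The two slick coasters touch edge to edge, and the green one was left alone.

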